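# Hold the valve handle down on its spring while a colleague fixes it

## Robot

A 7-joint arm with a two-finger parallel gripper is mounted at the origin on the work surface. World frame = base frame: x ahead of the robot, y to its left, z up, the work surface at z = 0. Lengths are in m, angles in rad, forces in N, time in s.
With the tool pointing down it reaches from about 0.425 to 0.825 m from the base axis. Payload 3.6 kg.
Tool frame: the origin (TCP) lies at the very end of the fingers, on their centre line; the grasp point (between the pads) lies 19 mm behind it; z points along the fingers, y is the line along which they close (so a half turn about z gives the same grasp; the last joint's range is limited). The gripper opens to 93 mm and grips with 3 to 60 N. Pads are 15 mm wide; open, the fingers measure 128 mm over their backs; the gripper's body (75 mm by 188 mm) begins 65 mm behind the grasp point.
Start: joints at [-1.333, 0.615, -0.013, 1.423, 0.008, 1.103, -0.04], TCP at [0.169, 0.627, 0.219] pointing down, gripper open.
Joint ranges: [-3.12, 3.12], [-0.3, 2.06], [-1.34, 1.32], [0.26, 2.42], [-1.36, 4.5], [0.01, 1.98], [-2.84, 2.84]. Speed limits (rad/s): [2.79, 2.79, 3.14, 3.14, 3.14, 3.14, 3.14].

## Interface

Orientations are given as [roll, pitch, yaw] about the fixed x, y, z axes, in that order (R = Rz(yaw) Ry(pitch) Rx(roll)).
In Python, from bench import sense, grab_frame, get_calibration, hand_in gives the robot as it stands.
- The arm moves only by the tool servo_tool, never from a script. Its argument "moves" is a list of rows, each a list of 7 numbers: the shift along the tool's x, y, z in mm, then the turn, a rotation vector about the tool's x, y, z in rad, then the opening, from 0 (shut) to 1 (fully open). A call has 1 to 12 rows; each row is the pose to reach, as a shift and turn from the pose commanded when the call began, along the tool's axes at that moment; what a row does not reach only later rows make up. A row lasts 1/12 s, in which the tool goes at most 41.7 mm and 7.16 degrees, less where a joint would pass 70% of its speed; a pose out of reach is approached as far as the arm can. A call with a gripper value outside its range is refused whole. The fingers move at their own pace and stop on an object; the grip force is fixed at half the most. Time passes only in rows, so rows that repeat a pose let the fingers close. It gives the time, the measured TCP pose, the force, the opening and the grip force at its end, in the units of the state.
- sense(): the state, without advancing time (a new reading comes with each control period).
- grab_frame(name): name is "scene" or "top" or "wrist"; returns the picture (420x560x3 uint8, red, green, blue); there is no depth.
- get_calibration(name): a dict with "fx", "fy", "cx", "cy" (pixels), "R" (3x3) and "t" (3): a world point X has camera coordinates R X + t. Camera axes: x right, y down, z forward; pixel columns grow to the right and rows downward; lengths in m; the calibration is good to about 2 mm. A picture is of the moment at which its call begins: read the wrist's pose just before it. get_calibration takes no time and is no camera call; for the wrist camera it gives the pose at the moment of the call.
- hand_in(): hands the job in; it is judged then, once.
The state is a dict: "t": time; "q": joint angles; "qvel": joint speeds; "tau": joint torques, N m; "ee_pos": TCP position; "orientation": TCP orientation; "contact_force": force on the tool from outside, world axes, zero at the start; "wrist_torque": the same for the moment, N m; "finger_gap": opening from 0.0 (shut) to 1.0 (fully open); "grip_force": force on a finger pad.
Only numpy, scipy, OpenCV 4.12 (cv2) and the standard library are available. Lean on these libraries where they do the work, as an engineer would, in place of code of your own. Each camera call takes 0.05 s, during which the arm holds its last target. There are 200 camera calls.

## Task

Pick up the bar handle and fit its square bore onto the square spindle of the water valve, with the bar in line with the valve's pipe. Then press the handle straight down against the sprung collar until the collar is about half way down its travel (about 10 N), never bottoming it out, and finish while still holding it there steadily, as a third hand for a colleague who will tighten the screw. Leave everything else on the bench where it is.

Things in the scene. Friction and masses are not known exactly. Their poses are not given: they have to be found in the camera images.
- handle: Loose aluminium T-bar handle, 0.2 kg, standing upright. Square hub 34 x 34 mm, 45 tall, with an 18 x 18 mm square bore right through along z, sides parallel to the hub's. Two arms, 18 mm wide, 30 to 44 mm above the underside, reach along +x and -x to 61 mm from the axis. Hub faces at +y and -y are free to grip over their full height. Origin: centre of the hub's underside; x along the bar, z up.
- valve: Steel valve fixed to the bench, plate 100 x 90 mm. Level pipe along x, 180 mm long, unions 40 mm dia. at its ends; bonnet 48 mm dia., 80 mm high. Fixed square spindle 16 x 16 mm on top, sides parallel to x and y; square up to 146 mm above the bench, then a round pilot 13 mm dia. to 152 mm. Origin: on the spindle axis at bench level; x along the pipe, z up.
- collar: Dark steel square collar 42 x 42 x 8 mm around the spindle, on a spring; the handle's underside bears on it. Origin: centre of its top face, 108 mm above the bench when free. Slides straight down 18 mm at most. Takes 3.0 N to start, then 0.85 N per mm: 6 N at 3.5 mm down, 10.6 N at 9 mm (half way), 14 N at 13 mm. The handle's weight alone does not move it.
- round_knob: Leave alone: round aluminium knob, 62 mm diameter, 40 mm tall, with a round 20 mm bore. Origin: centre of the underside.
- wrench: Leave alone: steel wrench 150 mm long lying along its x.
- pipette: Leave alone: white hand pipette about 270 mm long, 24 mm thick, lying along its x.
- wash_bottle: Leave alone: white plastic bottle, 64 mm diameter, 170 mm tall. Origin: centre of the underside.
- flask: Leave alone: conical glass flask, 84 mm diameter, 125 mm tall. Origin: centre of the underside.
- dish: Leave alone: small steel bowl, 76 mm diameter, 28 mm tall. Origin: centre of the underside.
- beaker: Leave alone: glass beaker, 68 mm diameter, 90 mm tall. Origin: centre of the underside.
There are look-alikes about, which are no part of the job. Leave any brown or green look-alike of the handle alone.

How it is judged:
By the outcome, as a careful person would: the job done as asked, in the order asked, and still so for the second after the job is handed in, while the arm keeps its last pose, push and grip.
It also fails if it takes over 51 s, if anything falls off the work surface, if the arm or the gripper's body presses on something with over 40 N, if the wrist force passes 120 N, or if a joint passes its speed limit or range.

## Working session

There is one attempt and no reset: what is moved stays moved. The work goes in short steps, Python scripts to look and compute and a tool call to move; the robot and the scene stay as the last step left them, time stands still between calls to the robot, and variables do not carry over. Pictures are saved under pics/ and viewed, at most 10 in all, crops included, and the job is handed in when it is done.

Besides the shell and the picture viewer there is one more tool, called after "Emit:" by a JSON object that holds its "api" and its "payload". servo_tool: Moves the arm, as the interface text tells. Its arguments: {"type":"object","properties":{"moves":{"type":"array","items":{"type":"array","items":{"type":"number"}}}},"required":["moves"]}

```bash
mkdir -p pics; python3 - <<'E'
from bench import *
import cv2
print(sense())
for n in("scene","top"):
    f=grab_frame(n);cv2.imwrite(f"pics/{n}0.png",f[:,:,::-1]);c=get_calibration(n);print(n,c)
E
```

```text
{'t': 0.0, 'q': array([-1.33350978,  0.61591378, -0.0125712 ,  1.42484547,  0.00813521,
        1.10338083, -0.04038907]), 'qvel': array([ 0.00014441,  0.00022061, -0.00063839, -0.00060374, -0.00092123,
        0.00070784,  0.00098903]), 'tau': array([ 3.52781228e-06, -4.58925498e+01,  2.08910303e-01, -1.65746266e+01,
       -6.11575088e-02,  2.02346232e-02,  2.28880704e-04]), 'ee_pos': array([0.16930479, 0.62677235, 0.21750253]), 'orientation': array([-3.13909756e+00,  9.19069803e-05,  2.87786228e+00]), 'contact_force': array([ 0.08114192,  0.43516155, -0.4396901 ]), 'wrist_torque': array([0.01816077, 0.00515831, 0.05608021]), 'grip_force': 0.0, 'finger_gap': 1.0016810362508417}
scene {'fx': 448.4105945873418, 'fy': 448.4105945873418, 'cx': 291.6198628893198, 'cy': 209.17328911860727, 'R': array([[ 0.86447395,  0.50261305, -0.00805712],
       [ 0.36739907, -0.64268848, -0.67228673],
       [-0.3430783 ,  0.57821418, -0.74024701]]), 't': array([-0.42759262, -0.10642734,  1.42750989])}
top {'fx': 459.8235828952772, 'fy': 459.8235828952772, 'cx': 283.37078245042795, 'cy': 212.3263484889993, 'R': array([[-0.01576053, -0.99986436,  0.00478246],
       [-0.98638956,  0.01476485, -0.16376093],
       [ 0.1636681 , -0.00729832, -0.98648846]]), 't': array([-0.01635475,  0.51892184,  1.42294597])}
```

View pics/scene0.png

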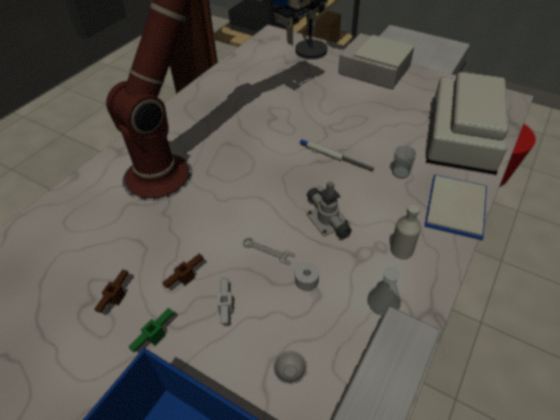

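View pics/top0.png

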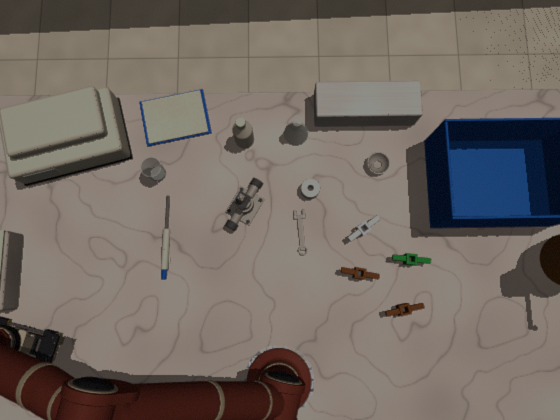

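The grey handle is at about (362,229) in the top view and the valve at about (244,205). I'll enlarge both.

```bash
cat > h.py <<'E'
import numpy as np,cv2
from bench import *
def ray(n,u,v,z,c=None):
    c=c or get_calibration(n)
    d=c["R"].T@np.array([(u-c["cx"])/c["fx"],(v-c["cy"])/c["fy"],1]);o=-c["R"].T@c["t"]
    return o+d*(z-o[2])/d[2]
def proj(n,X,c=None):
    c=c or get_calibration(n)
    p=c["R"]@np.array(X)+c["t"];return c["fx"]*p[0]/p[2]+c["cx"],c["fy"]*p[1]/p[2]+c["cy"]
E
python3 - <<'E'
from h import *
f=cv2.imread("pics/top0.png")
a=cv2.resize(f[200:260,330:395],None,fx=6,fy=6,interpolation=2)
b=cv2.resize(f[170:240,210:275],None,fx=6,fy=6,interpolation=2)[:360]
b=cv2.resize(f[175:235,210:275],None,fx=6,fy=6,interpolation=2)
cv2.imwrite("pics/c0.png",np.clip(np.hstack([a,b])*1.5,0,255).astype(np.uint8))
print(ray("top",362,229,.04),ray("top",346,238,.037),ray("top",378,219,.037),ray("top",233,224,.06),ray("top",256,185,.06))
E
```

```text
[ 0.46164051 -0.27331159  0.04      ] [ 0.43402842 -0.22178193  0.037     ] [ 0.49342991 -0.3264319   0.037     ] [0.48102994 0.13427703 0.06      ] [0.60514419 0.06144889 0.06      ]
```

View pics/c0.png

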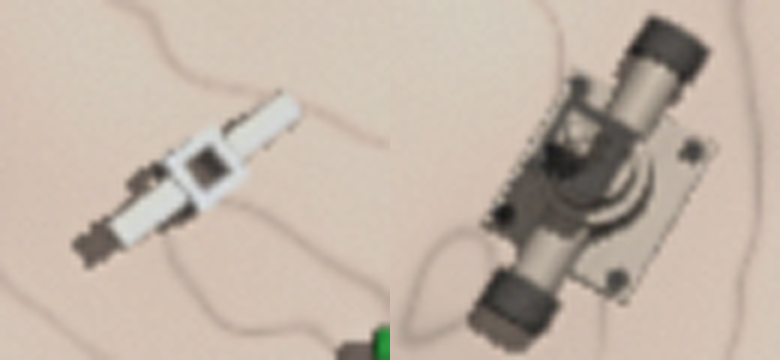

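```bash
python3 - <<'E'
from h import *
c=get_calibration("top");print("cam",-c["R"].T@c["t"])
R=lambda x,y,z,ou,ov:ray("top",ou+(x+.5)/6-.5,ov+(y+.5)/6-.5,z)
print("hub",R(207,167,.045,330,200))
a,b=R(122,236,.044,330,200),R(290,103,.044,330,200);print(a,b,(a+b)/2,np.arctan2(*(b-a)[1::-1]),np.linalg.norm(b-a))
print("plate",R(208,182,.008,210,175))
P=[R(x-390,y,.008,210,175) for x,y in((580,85),(692,150),(503,214),(617,281))]
print(P); 
for i,j in((2,0),(3,1)):
  d=P[j]-P[i];print(np.arctan2(d[1],d[0]))
print("spindle",R(185,130,.152,210,175))
a,b=R(125,300,.045,210,175),R(282,50,.045,210,175);d=b-a;print("pipe",a,b,np.arctan2(d[1],d[0]),np.linalg.norm(d))
w=get_calibration("wrist");print(w,sense()["ee_pos"])
E
```

```text
cam [ 0.27871046 -0.01362922  1.48877712]
hub [ 0.46596105 -0.27924207  0.045     ]
[ 0.43018577 -0.23303921  0.044     ] [ 0.49963667 -0.32501662  0.044     ] [ 0.46491122 -0.27902791  0.044     ] -0.9240478033454612 0.11525307763871474
plate [0.55087353 0.1030118  0.008     ]
[array([0.60510176, 0.11278042, 0.008     ]), array([0.56788382, 0.05163927, 0.008     ]), array([0.5339425, 0.1547133, 0.008    ]), array([0.49616886, 0.09281756, 0.008     ])]
-0.5325014425599305
-0.5212281981322914
spindle [0.55067691 0.10297268 0.152     ]
pipe [0.48141224 0.14400223 0.045     ] [0.61540342 0.0603205  0.045     ] -0.5582624212143458 0.1579755340290574
{'fx': 318.11990127371655, 'fy': 318.11990127371655, 'cx': 278.44780422650985, 'cy': 213.89079161508508, 'R': array([[ 0.26083166,  0.96538179, -0.00220177],
       [ 0.92704546, -0.2498361 ,  0.27958654],
       [ 0.26935767, -0.07496616, -0.96011797]]), 't': array([-0.64708664, -0.03369534,  0.39185202])} [0.16928384 0.62684268 0.21761773]
```

```bash
cat >> h.py <<'E'
from scipy.spatial.transform import Rotation as Ro
def rel(x,y,z,yaw):
    s=sense();A=Ro.from_euler("xyz",s["orientation"]);B=Ro.from_euler("xyz",[np.pi,0,yaw])
    print(np.round(A.inv().apply(np.array([x,y,z])-s["ee_pos"])*1000,1),np.round((A.inv()*B).as_rotvec(),4))
E
python3 - <<'E'
from h import *
rel(.42,.45,.30,2.7);rel(.55,.1,.30,2.45);rel(.465,-.279,.22,2.218)
E
```

```text
[-288.1 -105.6  -82.1] [-0.0023  0.0002  0.1779]
[-504.9 -409.6  -81.4] [-0.0023  0.0005  0.4279]
[-5.216e+02 -7.974e+02 -5.000e-01] [-0.0022  0.0008  0.6599]
```

Emit:
{"api": "servo_tool", "payload": {"moves": [[-35, -12, -20, 0, 0, 0.02, 1], [-70, -25, -40, 0, 0, 0.04, 1], [-105, -38, -60, 0, 0, 0.06, 1], [-140, -51, -80, 0, 0, 0.08, 1], [-175, -64, -82, 0, 0, 0.1, 1], [-210, -77, -82, 0, 0, 0.12, 1], [-245, -90, -82, 0, 0, 0.15, 1], [-280, -103, -82, 0, 0, 0.18, 1], [-305, -135, -82, 0, 0, 0.21, 1], [-330, -167, -82, 0, 0, 0.24, 1], [-355, -199, -82, 0, 0, 0.27, 1], [-380, -232, -82, 0, 0, 0.3, 1]]}}

```text
t: 1.1
ee_pos: [0.4761, 0.3026, 0.3001]
orientation: [-3.141, -0.001, 2.577]
contact_force: [0.2, 0.3, -0.9]
finger_gap: 0.999
grip_force: 0.0
```

```bash
python3 - <<'E'
from h import *
s=sense();print(s["t"],s["q"],s["ee_pos"],s["orientation"])
rel(.55,.05,.30,2.45);rel(.465,-.279,.24,2.218)
E
```

```text
1.1 [-0.68433955  0.41180232  0.12064531  1.55228673 -0.05219119  1.18170999
  0.45199834] [0.47607298 0.30257923 0.30010194] [-3.14067262e+00 -5.29828263e-04  2.57662387e+00]
[-197.7 -173.7    0.2] [-0.001  -0.0005  0.1266]
[-302.1 -497.1   60.4] [-0.001  -0.0004  0.3586]
```

Emit:
{"api": "servo_tool", "payload": {"moves": [[-28, -25, 0, 0, 0, 0.02, 1], [-56, -50, 0, 0, 0, 0.04, 1], [-84, -75, 0, 0, 0, 0.06, 1], [-112, -100, 0, 0, 0, 0.08, 1], [-140, -125, 0, 0, 0, 0.1, 1], [-168, -150, 0, 0, 0, 0.11, 1], [-198, -174, 0, 0, 0, 0.13, 1], [-209, -210, 0, 0, 0, 0.15, 1], [-220, -246, 0, 0, 0, 0.18, 1], [-231, -282, 10, 0, 0, 0.21, 1], [-243, -318, 20, 0, 0, 0.24, 1], [-255, -354, 30, 0, 0, 0.27, 1]]}}

```text
t: 2.1
ee_pos: [0.5013, -0.1325, 0.2702]
orientation: [3.142, -0.0, 2.307]
contact_force: [0.6, -0.1, -0.8]
finger_gap: 1.002
grip_force: 0.0
```

```bash
python3 - <<'E'
from h import *
s=sense();print(s["t"],s["q"])
rel(.465,-.279,.20,2.218)
E
```

```text
2.1 [ 0.00551     0.36830037  0.29928222  1.72883012 -0.12191973  1.06283384
  1.08122549]
[ -84.3 -125.2   70.2] [-0.     -0.0002  0.0887]
```

Emit:
{"api": "servo_tool", "payload": {"moves": [[-17, -25, 15, 0, 0, 0.02, 1], [-34, -50, 30, 0, 0, 0.04, 1], [-51, -75, 45, 0, 0, 0.06, 1], [-68, -100, 60, 0, 0, 0.08, 1], [-84, -125, 70, 0, 0, 0.089, 1], [-84, -125, 70, 0, 0, 0.089, 1], [-84, -125, 70, 0, 0, 0.089, 1]]}}

```text
t: 2.68
ee_pos: [0.4645, -0.2789, 0.1997]
orientation: [-3.14, -0.002, 2.214]
contact_force: [0.2, 1.0, -0.6]
finger_gap: 1.003
grip_force: 0.0
```

```bash
python3 - <<'E'
from h import *
s=sense();print(s["t"],s["q"])
c=get_calibration("wrist");f=grab_frame("wrist")
u,v=proj("wrist",[.465,-.279,.045],c);print(u,v)
np.savez("w1.npz",**c)
x,y=int(max(u-70,0)),int(max(v-55,0));print(x,y)
cv2.imwrite("pics/w1.png",cv2.resize(f[y:y+110,x:x+140,::-1],None,fx=5,fy=5,interpolation=2))
E
```

```text
2.6833 [ 0.28290599  0.48316021  0.32549779  1.7703604  -0.18636571  0.92076144
  1.33081685]
279.9385614493387 198.51322731395035
209 143
```

View pics/w1.png

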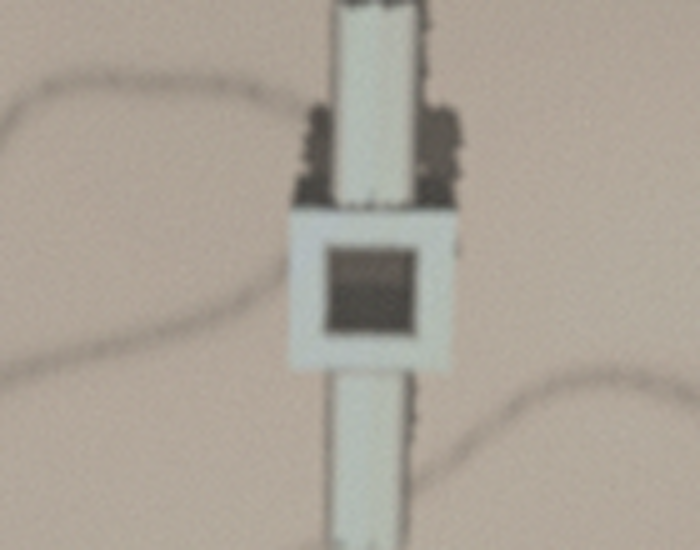

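```bash
python3 - <<'E'
from h import *
c=dict(np.load("w1.npz"))
R=lambda x,y,z:ray("",209+(x+.5)/5-.5,143+(y+.5)/5-.5,z,c)
print("hub",R(371,289,.045),"bore",R(371,290,.045))
a,b=R(369,535,.044),R(376,20,.044);d=a-b;print((a+b)/2,np.arctan2(d[1],d[0]),np.linalg.norm(d))
h=R(371,289,.045);yaw=np.arctan2(-d[1],-d[0]);print(yaw)
rel(h[0],h[1],.025,yaw)
E
```

```text
hub [ 0.46858746 -0.27882445  0.045     ] bore [ 0.46871631 -0.27899496  0.045     ]
[ 0.4690156  -0.27890855  0.044     ] -0.9366487206304179 0.11017405985891134
2.204943932959375
[ -3.3   1.2 175.2] [-0.0001 -0.0015  0.0128]
```

Emit:
{"api": "servo_tool", "payload": {"moves": [[-1, 1, 30, 0, -0.001, 0.013, 1], [-2, 1, 65, 0, -0.001, 0.013, 1], [-3, 1, 100, 0, -0.001, 0.013, 1], [-3, 1, 135, 0, -0.001, 0.013, 1], [-3, 1, 160, 0, -0.001, 0.013, 1], [-3, 1, 178, 0, -0.001, 0.013, 1], [-3, 1, 188, 0, -0.001, 0.013, 1], [-3, 1, 190, 0, -0.001, 0.013, 1], [-3, 1, 190, 0, -0.001, 0.013, 1], [-3, 1, 190, 0, -0.001, 0.013, 0]]}}

```text
t: 3.57
ee_pos: [0.4699, -0.2791, 0.0119]
orientation: [3.14, 0.003, 2.207]
contact_force: [0.7, -0.0, -0.5]
finger_gap: 0.966
grip_force: 0.0
```

Emit:
{"api": "servo_tool", "payload": {"moves": [[0, 0, 0, 0, 0, 0, 0], [0, 0, 0, 0, 0, 0, 0], [0, 0, 0, 0, 0, 0, 0], [0, 0, 0, 0, 0, 0, 0], [0, 0, 0, 0, 0, 0, 0], [0, 0, 0, 0, 0, 0, 0], [0, 0, 0, 0, 0, 0, 0], [0, 0, 0, 0, 0, 0, 0], [0, 0, 0, 0, 0, 0, 0], [0, 0, 0, 0, 0, 0, 0], [0, 0, 0, 0, 0, 0, 0], [0, 0, 0, 0, 0, 0, 0]]}}

```text
t: 4.57
ee_pos: [0.4688, -0.2789, 0.0106]
orientation: [3.142, 0.001, 2.206]
contact_force: [0.6, -0.3, 1.0]
finger_gap: 0.366
grip_force: 30.0
```

Emit:
{"api": "servo_tool", "payload": {"moves": [[0, 0, -15, 0, 0, 0, 0], [0, 0, -35, 0, 0, 0, 0], [0, 0, -60, 0, 0, 0, 0], [0, 0, -90, 0, 0, 0, 0], [0, 0, -120, 0, 0, 0, 0], [0, 0, -150, 0, 0, 0, 0], [0, 0, -180, 0, 0, 0, 0], [0, 0, -205, 0, 0, 0, 0], [0, 0, -225, 0, 0, 0, 0], [0, 0, -235, 0, 0, 0, 0], [0, 0, -240, 0, 0, 0, 0], [0, 0, -240, 0, 0, 0, 0]]}}

```text
t: 5.57
ee_pos: [0.4685, -0.2788, 0.2507]
orientation: [3.142, 0.001, 2.206]
contact_force: [0.6, -0.5, -2.4]
finger_gap: 0.363
grip_force: 30.0
```

```bash
python3 - <<'E'
from h import *
s=sense();print(s["q"]);c=get_calibration("wrist");f=grab_frame("wrist")
np.savez("w2.npz",**c,p=s["ee_pos"],o=s["orientation"])
print(proj("wrist",s["ee_pos"]+[0,0,.035],c))
cv2.imwrite("pics/w2.png",f[:,:,::-1])
rel(.551,.103,.25,2.61)
E
```

```text
[ 0.26105548  0.43413345  0.35081687  1.69207607 -0.16765953  1.04392286
  1.30132409]
(np.float64(280.6564846216587), np.float64(292.3536565268439))
[257.9 293.1  -0.4] [-0.0006 -0.0009 -0.4042]
```

View pics/w2.png

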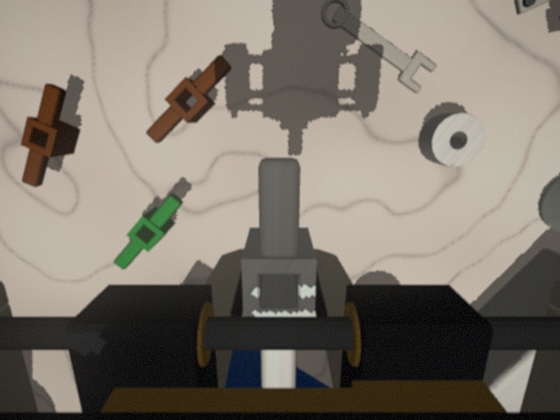

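```bash
python3 - <<'E'
from h import *
rel(.646,.047,.25,2.61)
E
```

```text
[156.4 336.4  -0.5] [-0.0006 -0.0009 -0.4042]
```

Emit:
{"api": "servo_tool", "payload": {"moves": [[10, 20, 0, 0, 0, -0.02, 0], [24, 52, 0, 0, 0, -0.06, 0], [40, 87, 0, 0, 0, -0.1, 0], [56, 122, 0, 0, 0, -0.15, 0], [72, 157, 0, 0, 0, -0.19, 0], [88, 192, 0, 0, 0, -0.23, 0], [104, 227, 0, 0, 0, -0.27, 0], [120, 262, 0, 0, 0, -0.31, 0], [136, 295, 0, 0, 0, -0.35, 0], [148, 320, 0, 0, 0, -0.39, 0], [154, 332, 0, 0, 0, -0.404, 0], [156, 336, 0, 0, 0, -0.404, 0]]}}

```text
t: 6.62
ee_pos: [0.6462, 0.0495, 0.2478]
orientation: [-3.14, -0.003, 2.614]
contact_force: [-0.9, -0.3, -1.7]
finger_gap: 0.362
grip_force: 30.0
```

Emit:
{"api": "servo_tool", "payload": {"moves": [[0, 0, 0, 0, 0, 0, 0], [0, 0, 0, 0, 0, 0, 0], [0, 0, 0, 0, 0, 0, 0], [0, 0, 0, 0, 0, 0, 0]]}}

```text
t: 6.95
ee_pos: [0.646, 0.0432, 0.2508]
orientation: [-3.14, 0.002, 2.606]
contact_force: [0.0, -0.3, -1.3]
finger_gap: 0.365
grip_force: 30.0
```

```bash
python3 - <<'E'
from h import *
s=sense();c=get_calibration("wrist");f=grab_frame("wrist")
np.savez("w3.npz",**c,p=s["ee_pos"],o=s["orientation"])
u,v=proj("wrist",[.551,.103,.15],c);print(u,v,s["q"])
x,y=int(max(u-100,0)),int(max(v-75,0));print(x,y)
cv2.imwrite("pics/w3.png",cv2.resize(f[y:y+150,x:x+200,::-1],None,fx=4,fy=4,interpolation=2))
E
```

```text
284.239685776766 73.31728493874786 [-0.21428583  0.59116811  0.20000764  1.38888558 -0.11795201  1.17298681
  1.03331371]
184 0
```

View pics/w3.png

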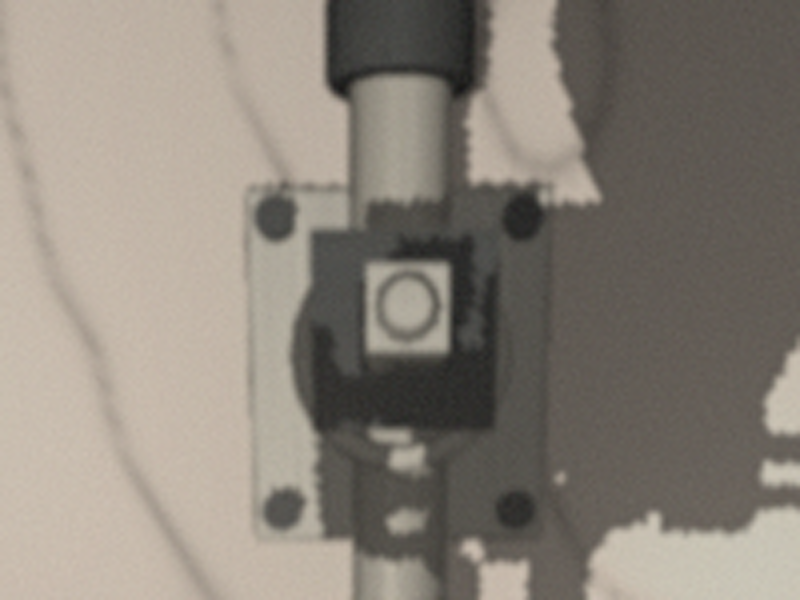

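```bash
python3 - <<'E'
from h import *
from scipy.optimize import least_squares as L
c=dict(np.load("w3.npz"));R=Ro.from_euler("xyz",c["o"])
C=np.array([(366,261),(451,261),(450,353),(366,353)])
px=(C+.5)/4-.5+[184,0]
sq=np.array([(-1,-1),(-1,1),(1,1),(1,-1)])*.008
def pts(q,z=.146):
    M=Ro.from_euler("z",q[2]).as_matrix()[:2,:2];return [(*(q[:2]+M@s),z) for s in sq]
# order image points by nearest
q0=np.array([.551,.103,-.53]);P=np.array([proj("",X,c) for X in pts(q0)])
print((P-[184,0]+.5)*4-.5)
idx=[np.argmin(np.hypot(*(px-p).T)) for p in P];print(idx)
r=L(lambda q:(np.array([proj("",X,c) for X in pts(q)])-px[idx]).ravel(),q0);print(r.x,r.fun.round(2))
print("pilot",ray("",184+409/4-.5,306/4-.5,.152,c),ray("",184+409/4-.5,306/4-.5,.146,c))
# pipe axis direction: pipe edges left x 350@80..., right 447; bottom 355..443@ y 590
a=ray("",184+399/4,590/4,.05,c);b=ray("",184+399.5/4,90/4,.05,c);d=a-b;print("pipeyaw",np.arctan2(d[1],d[0]))
a=ray("",184+252/4,535/4,.0,c);b=ray("",184+248/4,190/4,.0,c);d=a-b;print("plate left",np.arctan2(d[1],d[0]))
a=ray("",184+540/4,538/4,.0,c);b=ray("",184+551/4,190/4,.0,c);d=a-b;print("plate right",np.arctan2(d[1],d[0]))
c2=dict(np.load("w2.npz"));R2=Ro.from_euler("xyz",c2["o"])
# hub in hand, w2: front top edge v=259 u 242..317; bore 260..299 front edge v=275
z=c2["p"][2]+.035
for u,v in((242,259.5),(317,259.5),(259.5,274.5),(299.5,274.5)):
    print("hand",R2.inv().apply(ray("",u,v,z,c2)-c2["p"])*1000)
E
```

```text
[[361.08454414 253.52870563]
 [443.11324739 252.97482038]
 [442.45748856 341.04924008]
 [361.88799192 341.57642105]]
[np.int64(0), np.int64(1), np.int64(2), np.int64(3)]
[ 0.55313303  0.10314578 -0.53582915] [ 0.39  0.53 -0.39  0.52 -0.45 -0.55  0.45 -0.55]
pilot [0.5534522  0.10287363 0.152     ] [0.55286893 0.10335836 0.146     ]
pipeyaw -0.5322887408689073
plate left -0.5517824722914173
plate right -0.5326888423302515
hand [ 16.54704952 -17.4023993  -35.02040469]
hand [ 16.53354895  16.31114921 -35.01743231]
hand [  9.10577726  -9.66201242 -35.0112464 ]
hand [  9.09785752   8.58080758 -35.00963731]
```

```bash
python3 - <<'E'
from h import *
o=Ro.from_euler("z",2.606).apply([-.0002,+.0005,0])
# tool frame y flips with roll=pi
R=Ro.from_euler("xyz",[np.pi,0,2.606]);off=R.apply([-.0002,-.0005,0])
t=np.array([.5532,.1032,0])-off;print(t)
rel(t[0],t[1],.175,2.607);print(sense()["contact_force"])
E
```

```text
[5.53283182e-01 1.03732053e-01 6.12323400e-20]
[110.5   4.3  75.7] [-0.0011  0.0015 -0.0004]
[-0.09855654  0.31704121 -2.22720284]
```

Emit:
{"api": "servo_tool", "payload": {"moves": [[10, 0, 0, -0.001, 0.001, 0, 0], [30, 1, 0, -0.001, 0.001, 0, 0], [55, 2, 0, -0.001, 0.001, 0, 0], [80, 3, 0, -0.001, 0.001, 0, 0], [100, 4, 10, -0.001, 0.001, 0, 0], [110.5, 4.3, 25, -0.001, 0.001, 0, 0], [110.5, 4.3, 40, -0.001, 0.001, 0, 0], [110.5, 4.3, 55, -0.001, 0.001, 0, 0], [110.5, 4.3, 68, -0.001, 0.001, 0, 0], [110.5, 4.3, 75, -0.001, 0.001, 0, 0], [110.5, 4.3, 75, -0.001, 0.001, 0, 0], [110.5, 4.3, 75, -0.001, 0.001, 0, 0]]}}

```text
t: 8.0
ee_pos: [0.5537, 0.1052, 0.1757]
orientation: [3.141, 0.0, 2.609]
contact_force: [-0.1, -0.8, -1.4]
finger_gap: 0.365
grip_force: 30.0
```

Emit:
{"api": "servo_tool", "payload": {"moves": [[0, 0, 0, 0, 0, 0, 0], [0, 0, 0, 0, 0, 0, 0], [0, 0, 0, 0, 0, 0, 0], [0, 0, 0, 0, 0, 0, 0]]}}

```text
t: 8.33
ee_pos: [0.5538, 0.1058, 0.1759]
orientation: [3.14, 0.001, 2.61]
contact_force: [-0.2, 0.1, -2.7]
finger_gap: 0.365
grip_force: 30.0
```

```bash
python3 - <<'E'
from h import *
s=sense();print(s["contact_force"],s["wrist_torque"])
rel(.5533,.1037,.16,2.607)
c=get_calibration("wrist");f=grab_frame("wrist")
np.savez("w4.npz",**c,p=s["ee_pos"],o=s["orientation"])
g=f[200:320,200:360,::-1].astype(float)*1.6
a=cv2.resize(np.clip(g,0,255).astype(np.uint8),None,fx=4,fy=4,interpolation=2)
cv2.imwrite("pics/w4.png",a)
E
```

```text
[-0.19531074  0.06364705 -2.72573225] [-0.00288298  0.00469246 -0.02735312]
[-0.6 -2.1 15.9] [0.0013 0.0007 0.0028]
```

View pics/w4.png

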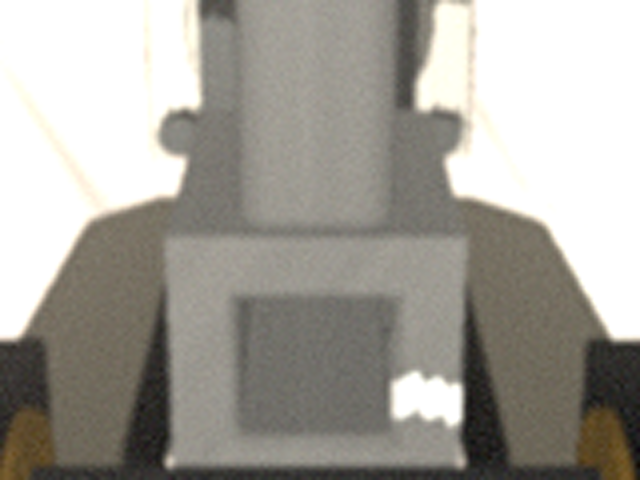

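```bash
python3 - <<'E'
from h import *
for i in range(4):
    s=sense();print(s["t"],s["ee_pos"],s["orientation"],s["contact_force"],np.abs(s["qvel"]).max());c=get_calibration("wrist");print(-c["R"].T@c["t"])
    grab_frame("wrist")
c=dict(np.load("w3.npz"));print(c["p"],-c["R"].T@c["t"])
E
```

```text
8.3833 [0.55373417 0.10581379 0.17582677] [3.14040019e+00 4.89816087e-04 2.60986138e+00] [-1.11847107  0.41915068 -2.27425898] 0.0050467726388339785
[0.48668177 0.14321433 0.34238969]
8.4333 [0.55364999 0.10579091 0.17570575] [3.14060145e+00 3.05388745e-04 2.60988078e+00] [-0.36240752  0.15387149 -1.52294244] 0.0032327189038446383
[0.4866405  0.14322292 0.34228094]
8.4833 [0.55357764 0.10575436 0.17559793] [3.14080304e+00 1.73945277e-04 2.60985021e+00] [-0.4043521  -0.07787275 -2.52996574] 0.003564083568517812
[0.48661297 0.14322645 0.34219164]
8.5333 [0.55353923 0.10575892 0.17553859] [3.14087151e+00 4.77775953e-05 2.60985420e+00] [ 1.0951944   0.1888612  -2.15285659] 0.0020382682478965607
[0.48659591 0.14322689 0.34212171]
[0.64602861 0.04324819 0.25082376] [0.57924386 0.0814396  0.41731074]
```

Emit:
{"api": "servo_tool", "payload": {"moves": [[-0.4, -1.5, 3, 0.001, 0, 0.002, 0], [-0.4, -2, 6, 0.001, 0, 0.002, 0], [-0.4, -2, 8, 0.001, 0, 0.002, 0], [-0.4, -2, 8, 0.001, 0, 0.002, 0], [-0.4, -2, 8, 0.001, 0, 0.002, 0], [-0.4, -2, 8, 0.001, 0, 0.002, 0], [-0.4, -2, 8, 0.001, 0, 0.002, 0], [-0.4, -2, 8, 0.001, 0, 0.002, 0]]}}

```text
t: 9.25
ee_pos: [0.553, 0.1039, 0.1675]
orientation: [-3.141, 0.0, 2.608]
contact_force: [-0.9, 0.3, -2.6]
finger_gap: 0.367
grip_force: 30.0
```

```bash
python3 - <<'E'
from h import *
s=sense();print(s["ee_pos"],s["orientation"],s["contact_force"],s["wrist_torque"]);rel(.5533,.1037,.15,2.607)
E
```

```text
[0.55295748 0.10386727 0.1675194 ] [-3.14139785e+00  1.47355392e-04  2.60789824e+00] [-0.9399271   0.33892735 -2.6004841 ] [-0.03010074 -0.02168701  0.03635939]
[-0.4  0.  17.5] [-0.0002  0.0001  0.0009]
```

Emit:
{"api": "servo_tool", "payload": {"moves": [[-0.3, 0, 2, 0, 0, 0, 0], [-0.3, 0, 4, 0, 0, 0, 0], [-0.3, 0, 6, 0, 0, 0, 0], [-0.3, 0, 8, 0, 0, 0, 0], [-0.3, 0, 10, 0, 0, 0, 0], [-0.3, 0, 11, 0, 0, 0, 0], [-0.3, 0, 12, 0, 0, 0, 0], [-0.3, 0, 13, 0, 0, 0, 0], [-0.3, 0, 14, 0, 0, 0, 0], [-0.3, 0, 15, 0, 0, 0, 0], [-0.3, 0, 15, 0, 0, 0, 0], [-0.3, 0, 15, 0, 0, 0, 0]]}}

```text
t: 10.25
ee_pos: [0.5531, 0.1037, 0.1524]
orientation: [-3.141, -0.0, 2.608]
contact_force: [0.1, 0.2, -1.5]
finger_gap: 0.365
grip_force: 30.0
```

```bash
python3 - <<'E'
from h import *
s=sense();print(s["ee_pos"],s["orientation"],s["contact_force"],s["wrist_torque"]);rel(.5533,.1037,.12,2.607)
E
```

```text
[0.55306738 0.1036989  0.15236324] [-3.14114844e+00 -1.47065977e-04  2.60790405e+00] [ 0.12203229  0.21543571 -1.46012662] [-0.00986556  0.00990194  0.02982033]
[-0.2  0.1 32.4] [-0.0004 -0.0001  0.0009]
```

The underside is now 4 mm below the top of the square and there is no contact force, so the bore has gone on. I'll lower it to just above the collar.

Emit:
{"api": "servo_tool", "payload": {"moves": [[0, 0, 3, 0, 0, 0, 0], [0, 0, 6, 0, 0, 0, 0], [0, 0, 9, 0, 0, 0, 0], [0, 0, 12, 0, 0, 0, 0], [0, 0, 15, 0, 0, 0, 0], [0, 0, 18, 0, 0, 0, 0], [0, 0, 21, 0, 0, 0, 0], [0, 0, 24, 0, 0, 0, 0], [0, 0, 27, 0, 0, 0, 0], [0, 0, 29, 0, 0, 0, 0], [0, 0, 31, 0, 0, 0, 0], [0, 0, 31, 0, 0, 0, 0]]}}

```text
t: 11.25
ee_pos: [0.5529, 0.1037, 0.1209]
orientation: [-3.141, -0.001, 2.608]
contact_force: [1.0, -0.3, -1.5]
finger_gap: 0.365
grip_force: 30.0
```

Emit:
{"api": "servo_tool", "payload": {"moves": [[0, 0, 1, 0, 0, 0, 0], [0, 0, 2, 0, 0, 0, 0], [0, 0, 3, 0, 0, 0, 0], [0, 0, 4, 0, 0, 0, 0], [0, 0, 5, 0, 0, 0, 0], [0, 0, 6, 0, 0, 0, 0], [0, 0, 6, 0, 0, 0, 0], [0, 0, 6, 0, 0, 0, 0], [0, 0, 6, 0, 0, 0, 0], [0, 0, 6, 0, 0, 0, 0]]}}

```text
t: 12.08
ee_pos: [0.5532, 0.1037, 0.1156]
orientation: [-3.141, 0.0, 2.608]
contact_force: [-1.9, -0.7, 3.8]
finger_gap: 0.364
grip_force: 30.0
```

```bash
python3 - <<'E'
from h import *
F=[]
for i in range(6):
    s=sense();F.append(s["contact_force"]);grab_frame("wrist")
s=sense();print(s["ee_pos"],s["orientation"],np.mean(F,0),s["wrist_torque"])
E
```

```text
[0.55319625 0.1036633  0.11547788] [-3.14132892e+00  1.02293019e-04  2.60783897e+00] [-1.58050485 -0.67136661  3.58842704] [-0.05949847  0.23570358  0.01066274]
```

Collar contact is confirmed: about 3 mm down, and 5.6 N once the handle's weight is added. I'll press about 6 mm further.

Emit:
{"api": "servo_tool", "payload": {"moves": [[0, 0, 0.7, 0, 0, 0, 0], [0, 0, 1.4, 0, 0, 0, 0], [0, 0, 2.1, 0, 0, 0, 0], [0, 0, 2.8, 0, 0, 0, 0], [0, 0, 3.5, 0, 0, 0, 0], [0, 0, 4.2, 0, 0, 0, 0], [0, 0, 4.9, 0, 0, 0, 0], [0, 0, 5.6, 0, 0, 0, 0], [0, 0, 6, 0, 0, 0, 0], [0, 0, 6, 0, 0, 0, 0], [0, 0, 6, 0, 0, 0, 0], [0, 0, 6, 0, 0, 0, 0]]}}

```text
t: 13.38
ee_pos: [0.5532, 0.1036, 0.1101]
orientation: [-3.142, 0.0, 2.608]
contact_force: [-3.1, -0.6, 8.8]
finger_gap: 0.365
grip_force: 30.0
```

```bash
python3 - <<'E'
from h import *
F=[]
for i in range(8):
    s=sense();F.append(s["contact_force"]);f=grab_frame("wrist")
s=sense();print(s["ee_pos"],s["orientation"],np.mean(F,0),s["wrist_torque"],s["grip_force"])
cv2.imwrite("pics/w5.png",f[:,:,::-1])
g=grab_frame("scene");a=cv2.resize(g[150:260,270:400,::-1],None,fx=5,fy=5,interpolation=2);cv2.imwrite("pics/s5.png",a)
E
```

```text
[0.55319588 0.10365666 0.11007899] [-3.14155182e+00  1.55964020e-04  2.60780833e+00] [-2.58953783 -0.8686121   8.35159795] [-0.13096036  0.57021153  0.03841609] 29.989833820145577
```

View pics/w5.png

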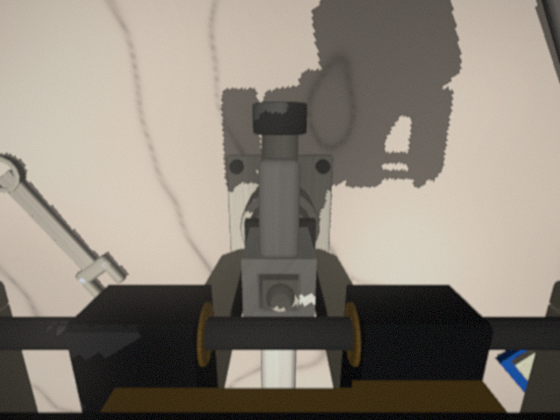

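View pics/s5.png

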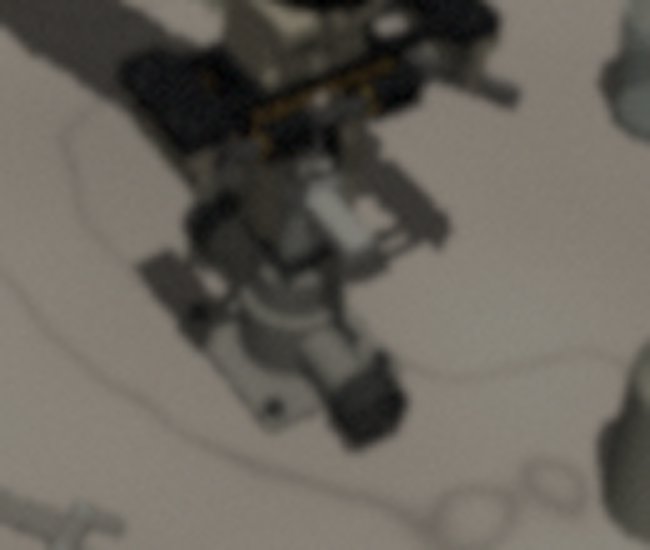

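The pilot shows in the bore at about (280,297), and the bar lines up with the pipe. The collar is about 8.5 mm down at about 10.3 N and holding steady.

```bash
python3 -c "
from bench import *
print(hand_in())"
```

```text
the job is handed in; nothing more can be done
None
```

The bar handle is on the spindle with the bar in line with the pipe, and the arm is holding the collar about 8.5 mm down at about 10 N; the job is handed in.

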